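# Put the maul away in the one empty cell of the covered crate

## Task

The three cells of the plywood crate are all covered with cork squares: two are packed full beneath their cork, in the third the cork lies on the bottom because the cell is empty. Take the larger of the two white-headed mauls, find the empty cell, lower the maul into it head down until it stands on the bottom, and only then let go, leaving it upright. Leave the corks and the two full cells as they are.

Things in the scene. Friction and masses are not known exactly. Their poses are not given: they have to be found in the camera images.
- maul: The larger maul, standing head down: white head, a cylinder 60 mm across and 60 mm high; above it a brass collar and a round wooden handle 28 mm thick, straight from 72 to 158 mm above the underside; 180 mm high in all, about 0.4 kg. Origin: centre of the head's underside; z runs up the handle. Yaw does not matter; grip the handle across. The smaller maul, 115 mm high, is a bystander.
- cover_1: One of three alike cork squares, 78 x 78 x 6 mm, loose in the cells of a fixed plywood crate. Origin: centre of its upper face, within 3 mm of its cell's centre; x and y along the cell's sides, z up. Over a packed cell this face is 56 mm above the table; in the empty cell it is 12 mm above the table, the cork lying on the crate's floor. Which cork lies in which cell varies.
- cover_2: Another of the three cork squares, as cover_1: compare their heights to find the empty cell. The crate has three square cells in a row, each 84 x 84 mm inside, 90 mm from centre to centre along the crate's y axis; walls 6 mm thick, rim 64 mm above the table, floor 6 mm above the table.
- cover_3: The last of the three cork squares, as cover_1. Its height, compared with the others, tells whether its cell is full.
There are look-alikes about, which are no part of the job. What is shaped like the maul but turquoise is not meant.

How it is judged:
On the way:
1. the maul, still held, has been lowered to the bottom of the empty cell (within 12 mm) (contact force between the fingers and maul above 0.5 N and ((horizontal distance between maul and cover_1 below 0.025 m and height (world z) of cover_1 below 0.03 m) or (horizontal distance between maul and cover_2 below 0.025 m and height (world z) of cover_2 below 0.03 m) or (horizontal distance between maul and cover_3 below 0.025 m and height (world z) of cover_3 below 0.03 m)) and height (world z) of maul below 0.024 m), for 0.1 s.
At the end, for the whole second after the job is handed in: The large maul stands upright (within 10 degrees) and at rest on the bottom of the empty cell, on its low cork cover (underside less than 20 mm above the table, within 25 mm of the cover's centre), released; all three covers are within 20 mm of where they were (((horizontal distance between maul and cover_1 below 0.025 m and height (world z) of cover_1 below 0.03 m) or (horizontal distance between maul and cover_2 below 0.025 m and height (world z) of cover_2 below 0.03 m) or (horizontal distance between maul and cover_3 below 0.025 m and height (world z) of cover_3 below 0.03 m)) and height (world z) of maul between 0.006 and 0.02 m and angle between maul's own z axis and vertical below 0.17 rad and linear speed of maul below 0.03 m/s and contact force between the fingers and maul below 0.1 N and distance of each of cover_1, cover_2, cover_3 from where it was at the start of the episode below 0.02 m); the robot touches nothing.
It fails at once if a cork is shifted or lifted by more than 20 mm (distance of any of cover_1, cover_2, cover_3 from where it was at the start of the episode above 0.02 m).
It also fails if it takes over 35 s, if anything falls off the work surface, if the arm or the gripper's body presses on something with over 40 N, if the wrist force passes 120 N, or if a joint passes its speed limit or range.

## Robot

A 7-joint arm with a two-finger parallel gripper is mounted at the origin on the work surface. World frame = base frame: x ahead of the robot, y to its left, z up, the work surface at z = 0. Lengths are in m, angles in rad, forces in N, time in s.
With the tool pointing down it reaches from about 0.4 to 0.85 m from the base axis. Payload 4.5 kg.
Tool frame: the origin (TCP) lies where the fingers leave the gripper's body, on its centre line; the fingertips stand 64 mm ahead of it and the grasp point (between the pads) lies 45 mm ahead of it; z points along the fingers, y is the direction in which the jaws open and shut (so a half turn about z gives the same grasp; the last joint's range is limited). The gripper opens to 88 mm and grips with 3 to 60 N. Pads are 18 mm wide; open, the fingers measure 123 mm over their backs; the gripper's body (75 mm by 187 mm) begins 45 mm behind the grasp point.
Start: joints at [-1.138, 0.689, -0.195, 1.565, 0.157, 0.902, -0.215], TCP at [0.243, 0.576, 0.303] pointing down, gripper open.
Joint ranges: [-3.01, 3.01], [-0.46, 2.08], [-1.47, 1.51], [0.13, 2.56], [-1, 4.14], [0.04, 2.09], [-2.66, 2.66]. Speed limits (rad/s): [2.57, 2.57, 3.14, 3.14, 3.14, 3.14, 3.14].

## Interface

Orientations are given as a unit quaternion [x, y, z, w].
In Python, from plant import monitor, snapshot, workorder, finder gives the robot as it stands.
- The arm moves only by the tool carry_out, never from a script. Its argument "motion" is one flat list of numbers, 6 for each row, row after row: the shift along the tool's x, y, z in cm, then the turn, a rotation vector about the tool's x, y, z in rad. In form: [x, y, z, rx, ry, rz, x, y, z, rx, ry, rz, ...]. A call has 1 to 8 rows; each row shifts and turns the commanded pose from where the row before left it, along the tool's axes as they then stand; what a row does not reach is not made up. A row lasts 1/8 s, in which the tool goes at most 62.5 mm and 10.7 degrees, less where a joint would pass 70% of its speed; a pose out of reach is approached as far as the arm can. A call with a gripper value outside its range is refused whole. "hand" is the finger opening in cm, from 0 to 8.81, set as the call begins (left out, the last holds). The fingers move at their own pace and stop on an object; "grip_force" is the grip in N (left out, the last holds). Time passes only in rows, so rows that do not move let the fingers close. It gives the time, the measured TCP pose, the force and the opening at its end, in the units of the state.
- monitor.get_state(): the state, without advancing time (a new reading comes with each control period).
- snapshot(name): name is "scene" or "top" or "wrist"; returns a dict with "frame" (420x560x3 uint8, red, green, blue), "range_z" (420x560 float32, m along the optical axis (not along the pixel's ray), 0 where there is no reading), "fx", "fy", "cx", "cy" (pixels), "D" ([k1, k2, p1, p2, k3] as OpenCV has them; the pictures are not rectified), "rvec" (rotation vector, rad) and "tvec" (3), from world to camera coordinates, as OpenCV has them; the wrist camera has in their place "hand_eye" (4x4, takes a point from camera to tool coordinates, whose origin is the TCP and whose axes are the flange's). Camera axes: x right, y down, z forward; pixel columns grow to the right and rows downward; lengths in m; the calibration is good to about 2 mm. A picture is of the moment at which its call begins: read the wrist's pose just before it.
- workorder.finish_job(): hands the job in, once; it reports no verdict.
Trained networks look in a picture, given as the dict that the camera call returned (one of the last four; its "shot" number tells which), for a name from the list of things; names that differ only in an ending like _2 or _b are one class to them, and where a whole thing is asked for, a point or a joint stands for the part that bears it (a point fixed in the world has none). Each returns a list of dicts, best first, with "p" (0 to 1); they miss things now and then, are a little off and sometimes report something else, mostly with a low value. They report only what shows in the picture. A call takes as long as a camera call. They do not tell look-alikes from the thing itself.
- finder.masks_of(picture, thing): "pixels" (420x560 bool, what is visible of it) and "extent" ([left, top, right, bottom] in pixels, round what is visible of it).
The state is a dict: "clock": time; "q": joint angles; "qd": joint speeds; "joint_torque": joint torques, N m; "tool_pos": TCP position; "eef_rot": TCP orientation; "contact_force": force on the tool from outside, world axes, zero at the start; "moment": the same for the moment, N m; "opening": opening from 0.0 (shut) to 1.0 (fully open).
Only numpy, scipy, OpenCV 4.12 (cv2) and the standard library are available. Lean on these libraries where they do the work, as an engineer would, in place of code of your own. Each camera call takes 0.05 s, during which the arm holds its last target. There are 200 camera calls.

## Working session

There is one attempt and no reset: what is moved stays moved. The work goes in short steps, Python scripts to look and compute and a tool call to move; the robot and the scene stay as the last step left them, time stands still between calls to the robot, and variables do not carry over. Pictures are saved under pics/ and viewed, about 8 in all and at most 12, crops included, and the job is handed in when it is done.

Besides the shell and the picture viewer there is one more tool, called as a command line: name --argument value ..., lists and objects as JSON in quotes. carry_out: Moves the arm, as the interface text tells. Its arguments: {"type":"object","properties":{"motion":{"type":"array"},"hand":{"type":"number"},"grip_force":{"type":"number"}},"required":["motion"]}

```bash
mkdir -p pics; cat > h.py <<'E'
import numpy as np,cv2
from scipy.spatial.transform import Rotation as R
from plant import monitor,snapshot,workorder,finder
def pts(s,mask):
    v,u=np.nonzero(mask&(s["range_z"]>0)); z=s["range_z"][v,u]
    K=np.array([[s["fx"],0,s["cx"]],[0,s["fy"],s["cy"]],[0,0,1]])
    n=cv2.undistortPoints(np.c_[u,v].astype(float)[:,None],K,np.array(s["D"],float))[:,0]
    p=np.c_[n*z[:,None],z]
    if "hand_eye" in s:
        st=s["st"];H=np.array(s["hand_eye"]);p=p@H[:3,:3].T+H[:3,3]
        return R.from_quat(st["eef_rot"]).apply(p)+st["tool_pos"],u,v
    return (p-np.ravel(s["tvec"]))@R.from_rotvec(np.ravel(s["rvec"])).as_matrix(),u,v
def snap(n):
    st=monitor.get_state();s=snapshot(n)
    if n=="wrist": s["st"]=st
    return s
def report(s,thing):
    for m in finder.masks_of(s,thing):
        p,u,v=pts(s,m["pixels"])
        if len(p)==0: print(thing,m["p"],m["extent"],"nodepth");continue
        c=s["frame"][v,u].mean(0).astype(int)
        zt=np.percentile(p[:,2],97);t=p[p[:,2]>zt-.01]
        print(thing,round(m["p"],2),m["extent"],"n",len(p),"rgb",c,"med",np.median(p,0).round(3),"ztop",zt.round(3),"topc",((t.min(0)+t.max(0))/2).round(3),"ext",np.ptp(p,axis=0).round(3))
E
python3 - <<'E'
from h import *
S={}
for n in("top","scene"):
    s=snap(n);S[n]=s
    print(n)
    for t in("maul","cover_1"): report(s,t)
cv2.imwrite("pics/a.png",S["top"]["frame"][...,::-1]);cv2.imwrite("pics/b.png",S["scene"]["frame"][...,::-1])
st=monitor.get_state();print({k:np.round(v,3) for k,v in st.items()})
print(R.from_quat(st["eef_rot"]).as_matrix().round(3))
E
```

```text
top
maul 0.94 [201.3, 158.5, 232.3, 196.9] n 839 rgb [ 37 119 109] med [0.597 0.16  0.061] ztop 0.179 topc [0.606 0.166 0.175] ext [0.059 0.057 0.176]
maul 0.69 [206.8, 215.4, 240.2, 242.8] n 798 rgb [151 130 113] med [0.495 0.146 0.061] ztop 0.179 topc [0.502 0.153 0.175] ext [0.068 0.059 0.184]
maul 0.62 [151.4, 230.9, 191.3, 259.9] n 888 rgb [ 39 119 108] med [0.468 0.244 0.061] ztop 0.178 topc [0.472 0.253 0.175] ext [0.061 0.063 0.184]
cover_1 0.89 [392.0, 180.3, 439.8, 232.7] n 1431 rgb [179 136  94] med [ 0.54  -0.251  0.056] ztop 0.059 topc [ 0.54  -0.251  0.055] ext [0.099 0.103 0.056]
cover_1 0.85 [313.8, 223.1, 358.2, 265.4] n 1238 rgb [181 136  94] med [ 0.473 -0.087  0.012] ztop 0.015 topc [ 0.473 -0.086  0.012] ext [0.094 0.094 0.011]
cover_1 0.8 [354.3, 201.0, 402.5, 248.0] n 1418 rgb [180 136  94] med [ 0.506 -0.169  0.056] ztop 0.059 topc [ 0.507 -0.168  0.056] ext [0.096 0.1   0.058]
scene
maul 0.8 [376.9, 204.0, 429.7, 322.0] n 3630 rgb [  9 155 134] med [0.483 0.265 0.06 ] ztop 0.176 topc [0.474 0.258 0.173] ext [0.212 0.179 0.182]
maul 0.63 [260.9, 200.9, 305.6, 
[... 464 characters left out ...]
58.1] n 951 rgb [245 183 105] med [ 0.505 -0.166  0.056] ztop 0.058 topc [ 0.504 -0.171  0.058] ext [0.095 0.104 0.014]
{'clock': np.float64(0.3), 'q': array([-1.138,  0.689, -0.195,  1.566,  0.157,  0.903, -0.215]), 'qd': array([ 0.001, -0.002, -0.   , -0.003,  0.001, -0.   , -0.   ]), 'joint_torque': array([ 2.0000e-03, -5.2698e+01, -1.2650e+00, -1.5340e+01, -5.2000e-02,
        3.0000e-03,  0.0000e+00]), 'tool_pos': array([0.243, 0.576, 0.302]), 'eef_rot': array([ 0.198,  0.98 , -0.   , -0.   ]), 'contact_force': array([-0.27 ,  0.425,  0.091]), 'moment': array([-0.055,  0.01 , -0.01 ]), 'opening': np.float64(0.997)}
[[-0.922  0.388 -0.   ]
 [ 0.388  0.922 -0.001]
 [-0.    -0.001 -1.   ]]
```

View pics/a.png

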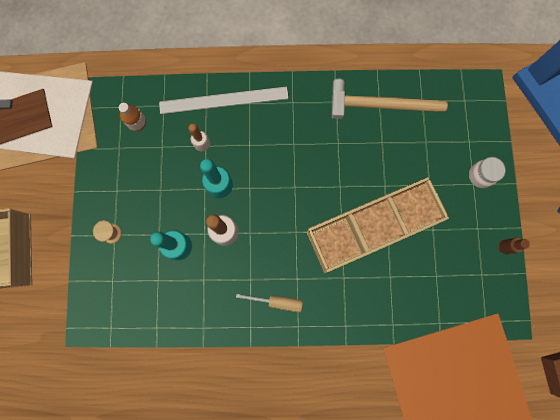

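View pics/b.png

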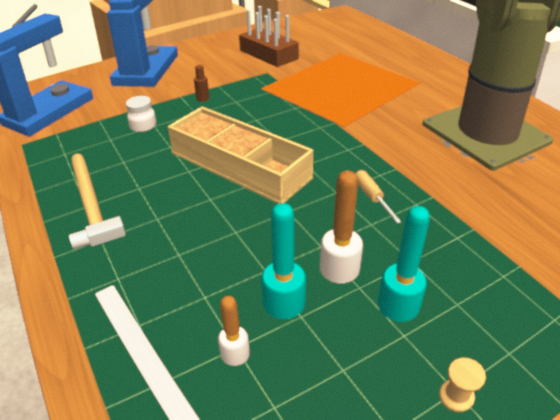

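The top view (a.png) shows the large white maul at about px (222,230). The turquoise look-alikes are at (215,180) and (172,245), and the small white maul is at (199,138). The empty cell is the lower-left one, at about px (335,245), with its cork at z = 0.012; the scene view (b.png) agrees. I'll approach the maul now.

carry_out --motion '[-4.6,-3.3,0,0,0,0,-4.6,-3.3,0,0,0,0,-4.6,-3.3,0,0,0,0,-4.6,-3.3,0,0,0,0,-4.6,-3.3,0,0,0,0,-4.6,-3.3,0,0,0,0,-4.6,-3.3,0,0,0,0,0,0,0,0,0,0]' --hand 8.8

```text
clock: 1.3
tool_pos: [0.4524, 0.2327, 0.3026]
eef_rot: [0.203, 0.979, -0.001, 0.001]
contact_force: [-0.0, 0.6, -0.3]
opening: 0.997
```

```bash
cat >> h.py <<'E'
def handle(s,c,zl=.08,zh=.155,r=.014):
    from scipy.optimize import least_squares
    p,u,v=pts(s,np.ones(s["range_z"].shape,bool))
    k=(np.hypot(*(p[:,:2]-c).T)<.035)&(p[:,2]>zl)&(p[:,2]<zh);p=p[k]
    f=least_squares(lambda c:np.hypot(p[:,0]-c[0],p[:,1]-c[1])-r,c,loss="soft_l1",f_scale=.002)
    print("handle",len(p),f.x.round(4),"res",np.abs(f.fun).mean().round(4));return f.x
E
python3 - <<'E'
from h import *
st=monitor.get_state();print(st["clock"],np.round(st["tool_pos"],4),np.round(st["eef_rot"],3))
w=snap("wrist");cv2.imwrite("pics/c.png",w["frame"][...,::-1])
report(w,"maul")
c=[.498,.15]
for s in(w,snap("top"),snap("scene")): x=handle(s,c)
E
```

```text
1.3 [0.4524 0.2327 0.3026] [ 0.203  0.979 -0.001  0.001]
maul 0.85 [270.2, 152.4, 343.5, 256.7] n 4906 rgb [  1 193 177] med [0.463 0.256 0.09 ] ztop 0.179 topc [0.472 0.256 0.175] ext [0.119 0.059 0.181]
maul 0.59 [247.7, 290.4, 297.0, 398.4] n 2423 rgb [  4 145 127] med [0.594 0.175 0.096] ztop 0.145 topc [0.518 0.199 0.232] ext [0.292 0.141 0.33 ]
maul 0.56 [183.2, 213.8, 252.2, 313.6] n 4798 rgb [200 168 138] med [0.492 0.164 0.061] ztop 0.168 topc [0.497 0.158 0.166] ext [0.113 0.12  0.174]
handle 1439 [0.5034 0.1539] res 0.0004
handle 99 [0.5023 0.1542] res 0.0002
handle 830 [0.5013 0.1541] res 0.0006
```

View pics/c.png

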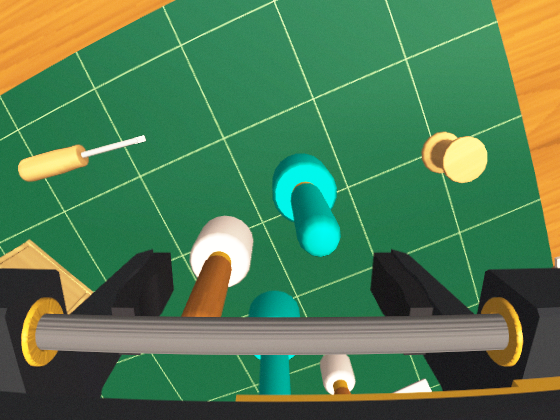

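The wrist view (c.png) shows the white maul at px (222,250) with the turquoise one behind the gripper bar. All three cameras put the handle at about (0.5025, 0.154).

carry_out --motion '[-2.6,-1.8,0,0,0,0,-2.6,-1.8,0,0,0,0,-2.5,-1.65,0,0,0,0,0,0,0,0,0,0,0,0,0,0,0,0]'

```text
clock: 2.12
tool_pos: [0.4994, 0.162, 0.3027]
eef_rot: [0.197, 0.98, 0.001, -0.0]
contact_force: [0.4, 0.1, -0.2]
opening: 0.999
```

```bash
cat >> h.py <<'E'
def todo(xyz):
    st=monitor.get_state();Q=R.from_quat(st["eef_rot"])
    print("t",st["clock"],"pos",np.round(st["tool_pos"],4),"go tool cm",(100*Q.inv().apply(np.array(xyz)-st["tool_pos"])).round(2),"tilt",Q.as_matrix()[:,2].round(3),"F",np.round(st["contact_force"],1),"open",round(float(st["opening"]),3))
E
python3 -c "
from h import *
todo([.5025,.154,.18])"
```

```text
t 2.125 pos [0.4994 0.162  0.3027] go tool cm [-0.61 -0.63 12.27] tilt [-0.001  0.001 -1.   ] F [ 0.4  0.1 -0.2] open 0.999
```

carry_out --motion '[-0.6,-0.6,0,0,0,0,0,0,3,0,0,0,0,0,4,0,0,0,0,0,3.5,0,0,0,0,0,1.8,0,0,0,0,0,0,0,0,0,0,0,0,0,0,0]'

```text
clock: 3.0
tool_pos: [0.5038, 0.1524, 0.1804]
eef_rot: [0.198, 0.98, 0.0, 0.0]
contact_force: [-0.4, -0.2, -0.5]
opening: 0.997
```

```bash
python3 -c "
from h import *
todo([.5025,.154,.18])"
```

```text
t 3.0 pos [0.5038 0.1524 0.1804] go tool cm [0.18 0.09 0.04] tilt [ 0.001  0.001 -1.   ] F [-0.4 -0.2 -0.5] open 0.997
```

Centred within 2 mm. Closing the fingers, then lifting.

carry_out --motion '[0,0,0,0,0,0,0,0,0,0,0,0,0,0,0,0,0,0,0,0,0,0,0,0,0,0,0,0,0,0,0,0,0,0,0,0,0,0,0,0,0,0]' --hand 1.5 --grip_force 30

```text
clock: 3.88
tool_pos: [0.5037, 0.1523, 0.1797]
eef_rot: [0.198, 0.98, 0.0, 0.0]
contact_force: [0.9, 0.9, -1.9]
opening: 0.307
```

carry_out --motion '[0,0,-1,0,0,0,0,0,-3,0,0,0,0,0,-4,0,0,0,0,0,-3,0,0,0,0,0,-1,0,0,0,0,0,0,0,0,0,0,0,0,0,0,0]'

```text
clock: 4.75
tool_pos: [0.5026, 0.1515, 0.2984]
eef_rot: [0.198, 0.98, -0.001, -0.001]
contact_force: [0.4, 0.4, -6.1]
opening: 0.31
```

```bash
python3 -c "
from h import *
todo([.473,-.086,.30])
for n in('scene','top'):
    s=snap(n);p=monitor.get_state()['tool_pos'];handle(s,p[:2],.19,.225);report(s,'maul')
w=s
cv2.imwrite('pics/d.png',snap('scene')['frame'][...,::-1])"
```

```text
t 4.75 pos [0.5026 0.1515 0.2984] go tool cm [ -6.49 -23.04  -0.13] tilt [-0.003 -0.001 -1.   ] F [ 0.4  0.4 -6.1] open 0.31
handle 508 [0.4999 0.1513] res 0.0006
maul 0.95 [321.7, 125.8, 372.6, 222.0] n 2917 rgb [192 171 145] med [0.512 0.165 0.175] ztop 0.23 topc [0.506 0.154 0.235] ext [0.241 0.257 0.254]
maul 0.78 [374.3, 205.7, 430.6, 325.7] n 3517 rgb [  8 156 135] med [0.483 0.265 0.06 ] ztop 0.176 topc [0.474 0.257 0.173] ext [0.189 0.18  0.182]
maul 0.7 [261.3, 202.7, 305.9, 316.6] n 3524 rgb [  8 163 142] med [0.614 0.179 0.061] ztop 0.176 topc [0.607 0.169 0.173] ext [0.151 0.212 0.182]
handle 0 [0.503  0.1517] res nan
maul 0.74 [206.4, 156.2, 233.7, 190.9] n 337 rgb [ 38 114 103] med [0.607 0.153 0.061] ztop 0.179 topc [0.558 0.13  0.366] ext [0.171 0.093 0.565]h.py:29: RuntimeWarning: Mean of empty slice.
  print("handle",len(p),f.x.round(4),"res",np.abs(f.fun).mean().round(4));return f.x
  ret = ret.dtype.type(ret / rcount)
```

View pics/d.png

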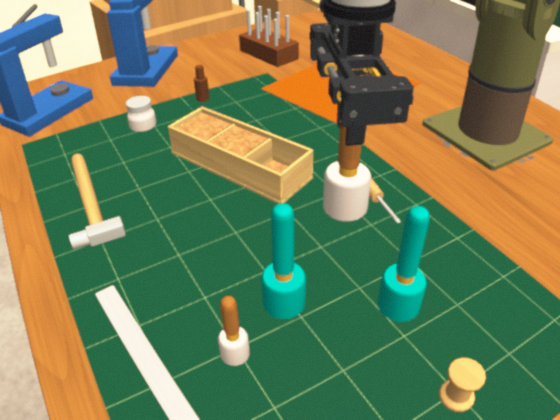

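The maul hangs upright in the gripper at px (347,190). Next, over the empty cell.

carry_out --motion '[-0.5,-2,0,0,0,0,-1.2,-4,0,0,0,0,-1.2,-4.5,0,0,0,0,-1.2,-4.5,0,0,0,0,-1.2,-4,0,0,0,0,-0.8,-3,0,0,0,0,-0.4,-1,0,0,0,0,0,0,0,0,0,0]'

```text
clock: 6.0
tool_pos: [0.4743, -0.0852, 0.2996]
eef_rot: [0.199, 0.98, 0.0, 0.0]
contact_force: [-0.5, 0.4, -4.9]
opening: 0.31
```

```bash
python3 - <<'E'
from h import *
todo([.473,-.086,.30])
P=monitor.get_state()["tool_pos"]
w=snap("wrist");s=snap("scene");t=snap("top")
for q in(w,s):
    handle(q,P[:2],.195,.225)
    handle(q,P[:2],.125,.175,.030)
# crate rim from all cameras
A=[]
for q in(w,t,s):
    p,u,v=pts(q,np.ones(q["range_z"].shape,bool))
    k=(abs(p[:,2]-.064)<.003)&(p[:,0]>.38)&(p[:,0]<.65)&(p[:,1]<.0)&(p[:,1]>-.36)
    if k.sum()<50: print("few",k.sum());continue
    r=cv2.minAreaRect((p[k,:2]*1000).astype(np.float32));print("rim",k.sum(),r)
    b=cv2.boxPoints(r);print(b.round(0).tolist())
cv2.imwrite("pics/e.png",np.hstack([w["frame"][...,::-1],s["frame"][60:,:,::-1][:1] .repeat(420,0)])[:, :560])
cv2.imwrite("pics/f.png",cv2.resize(s["frame"][60:260,130:400,::-1],None,fx=2.5,fy=2.5))
E
```

```text
t 6.0 pos [ 0.4743 -0.0852  0.2996] go tool cm [ 0.09 -0.13 -0.04] tilt [ 0.     0.001 -1.   ] F [-0.5  0.4 -4.9] open 0.31
handle 941 [ 0.4732 -0.0849] res 0.0002
handle 935 [ 0.4732 -0.0847] res 0.0001
handle 310 [ 0.4713 -0.0837] res 0.0008
handle 982 [ 0.4713 -0.0835] res 0.0008
rim 2396 ((495.98724365234375, -139.96173095703125), (96.34978485107422, 213.96893310546875), 22.21036720275879)
[[411.0, -59.0], [492.0, -257.0], [581.0, -221.0], [500.0, -23.0]]
rim 262 ((471.92401123046875, -84.6120834350586), (95.98096466064453, 93.31473541259766), 21.975526809692383)
[[410.0, -59.0], [445.0, -146.0], [534.0, -110.0], [499.0, -23.0]]
rim 913 ((506.34326171875, -167.25732421875), (99.90503692626953, 278.2108154296875), 22.209495544433594)
[[408.0, -57.0], [513.0, -315.0], [605.0, -277.0], [500.0, -20.0]]
```

View pics/f.png

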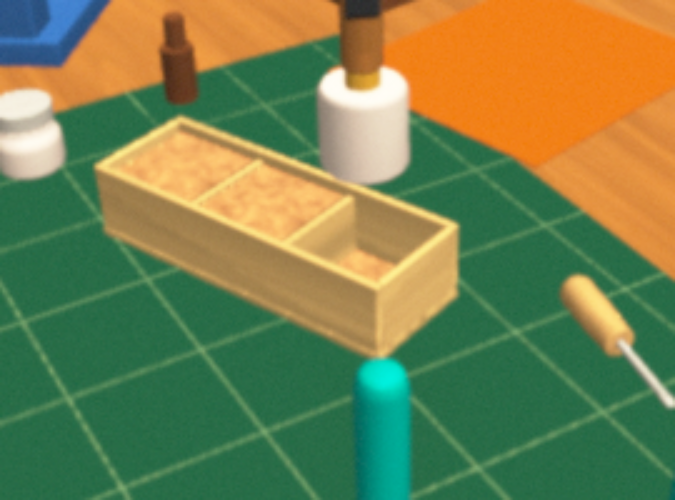

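View pics/e.png

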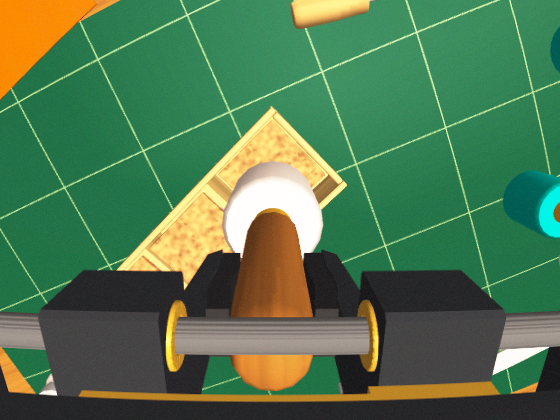

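In f.png the head hangs over the near, open cell at px (365,130 in the crop). In e.png it is centred over that cell at px (272,215). The measured cell centre (0.4737, -0.0854) and the maul (0.4732, -0.0849) agree within 1 mm, so I'm lowering.

carry_out --motion '[0,0,2,0,0,0,0,0,2,0,0,0,0,0,2,0,0,0,0,0,1.5,0,0,0,0,0,1.5,0,0,0,0,0,1,0,0,0,0,0,0,0,0,0,0,0,0,0,0,0]'

```text
clock: 7.15
tool_pos: [0.4745, -0.0849, 0.2001]
eef_rot: [0.198, 0.98, 0.0, 0.0]
contact_force: [-0.5, -0.2, -5.2]
opening: 0.311
```

```bash
python3 -c "
from h import *
todo([.4743,-.0855,.1917])"
```

```text
t 7.15 pos [ 0.4745 -0.0849  0.2001] go tool cm [-0.   -0.06  0.84] tilt [ 0.001  0.    -1.   ] F [-0.5 -0.2 -5.2] open 0.311
```

carry_out --motion '[0,0,0.3,0,0,0,0,0,0.3,0,0,0,0,0,0.1,0,0,0,0,0,0.1,0,0,0,0,0,0,0,0,0]'

```text
clock: 7.78
tool_pos: [0.4741, -0.0852, 0.1917]
eef_rot: [0.198, 0.98, 0.0, 0.0]
contact_force: [-0.3, 0.4, -5.0]
opening: 0.307
```

Still no contact force, so I'll creep down until it shows.

carry_out --motion '[0,0,0.1,0,0,0,0,0,0,0,0,0]'

```text
clock: 8.02
tool_pos: [0.4742, -0.0851, 0.1916]
eef_rot: [0.198, 0.98, -0.0, 0.0]
contact_force: [-1.5, 0.8, 4.9]
opening: 0.312
```

carry_out --motion '[0,0,0.1,0,0,0,0,0,0,0,0,0]'

```text
clock: 8.28
tool_pos: [0.4743, -0.085, 0.1915]
eef_rot: [0.198, 0.98, -0.0, 0.001]
contact_force: [-3.3, 2.3, 16.0]
opening: 0.305
```

The maul is standing on the bottom: the force went from -5 to +16 N. I'll ease off 1 mm, release and retreat.

carry_out --motion '[0,0,-0.1,0,0,0,0,0,0,0,0,0]'

```text
clock: 8.52
tool_pos: [0.4743, -0.0851, 0.1915]
eef_rot: [0.198, 0.98, 0.0, 0.001]
contact_force: [-1.6, 0.4, 8.4]
opening: 0.305
```

carry_out --motion '[0,0,0,0,0,0,0,0,0,0,0,0,0,0,0,0,0,0,0,0,0,0,0,0,0,0,0,0,0,0,0,0,0,0,0,0]' --hand 8.0

```text
clock: 9.28
tool_pos: [0.4741, -0.0852, 0.1907]
eef_rot: [0.198, 0.98, 0.0, -0.0]
contact_force: [-0.2, -0.0, 0.4]
opening: 0.903
```

carry_out --motion '[0,0,-1.5,0,0,0,0,0,-3,0,0,0,0,0,-4,0,0,0,0,0,-4,0,0,0,0,0,-2,0,0,0,0,0,0,0,0,0]'

```text
clock: 10.02
tool_pos: [0.4747, -0.0853, 0.3368]
eef_rot: [0.198, 0.98, 0.0, 0.002]
contact_force: [-0.2, 0.1, -0.8]
opening: 0.91
```

```bash
python3 - <<'E'
from h import *
todo([.4743,-.0855,.33])
for n in("wrist","scene"):
    s=snap(n)
    print(n);handle(s,[.473,-.085],.088,.12);handle(s,[.473,-.085],.13,.165)
    p,u,v=pts(s,np.ones(s["range_z"].shape,bool));k=np.hypot(p[:,0]-.473,p[:,1]+.085)<.02;print("top z",np.percentile(p[k&(p[:,2]<.22),2],98))
    report(s,"cover_1")
cv2.imwrite("pics/g.png",s["frame"][...,::-1])
report(snap("top"),"cover_1")
E
```

```text
t 10.025 pos [ 0.4747 -0.0853  0.3368] go tool cm [ 0.03 -0.03  0.68] tilt [ 0.003 -0.    -1.   ] F [-0.2  0.1 -0.8] open 0.91
wrist
handle 184 [ 0.4729 -0.0848] res 0.0001
handle 305 [ 0.4729 -0.0847] res 0.0001
top z 0.19159504898250543
cover_1 0.89 [159.7, 182.3, 264.9, 282.0] n 5214 rgb [247 197 106] med [ 0.506 -0.167  0.056] ztop 0.058 topc [ 0.507 -0.169  0.054] ext [0.1   0.104 0.054]
cover_1 0.72 [224.9, 118.0, 321.3, 183.9] n 1732 rgb [248 200 109] med [ 0.453 -0.07   0.012] ztop 0.014 topc [ 0.464 -0.085  0.037] ext [0.081 0.103 0.065]
cover_1 0.6 [125.2, 241.3, 205.2, 313.0] n 956 rgb [241 188 101] med [ 0.555 -0.223  0.056] ztop 0.058 topc [ 0.522 -0.199  0.163] ext [0.122 0.152 0.261]
scene
handle 267 [ 0.4711 -0.0846] res 0.0008
handle 303 [ 0.4709 -0.0849] res 0.0008
top z 0.1896771796482025
cover_1 0.93 [178.6, 112.4, 233.1, 141.5] n 783 rgb [246 185 106] med [ 0.537 -0.248  0.056] ztop 0.058 topc [ 0.537 -0.255  0.058] ext [0.094 0.103 0.014]
cover_1 0.69 [211.4, 125.1, 266.4, 159.9] n 922 rgb [246 185 106] med [ 0.505 -0.166  0.056] ztop 0.058 topc [ 0.504 -0.17   0.055] ext [0.093 0.101 0.007]
cover_1 0.77 [314.3, 233.2, 355.7, 265.5] n 309 rgb [186 141  97] med [ 0.45  -0.07   0.012] ztop 0.015 topc [ 0.462 -0.087  0.014] ext [0.071 0.091 0.014]
```

View pics/g.png

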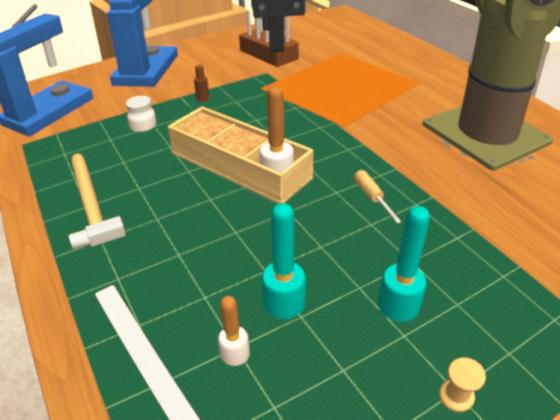

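The maul stands upright in the empty cell at px (277,130). The gripper is clear, and the corks are where they were. Handing in.

```bash
python3 -c "
from plant import workorder
print(workorder.finish_job())"
```

```text
the job is handed in; nothing more can be done
None
```

The large white-headed maul now stands upright in the empty cell, released, and the job is handed in at about 10 s of the 35 s allowed. No verdict was reported.

- **Finding the cell:** the empty one is the end cell nearest the mauls. Its cork lies at 12 mm, the other two at 56 mm.
- **Placing:** I gripped the handle, lowered the head until contact showed (+16 N), eased off, opened the fingers and rose about 145 mm clear.
- **Upright:** the handle axis agrees at two heights to within about 0.4 mm. The top is at about 0.19 m, as expected for a 180 mm maul on a 12 mm cork.
- **Position:** the maul's axis is within about 1 mm of the measured cell centre.
- **Corks:** the two high ones read within a few millimetres of their first positions, which is measuring noise. The low cork is partly hidden by the maul, but its face still reads 12 mm.
- **Disagreements:** the scene camera places the handle about 2 mm off from the wrist camera, within the calibration error. In the last top view the network reported only the low cork, and the two high ones were checked in the wrist and scene views. No check failed.

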